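# Uncover the punch guide and hold its carriage at the index notch

## Task

Lift the loose dust cover off the strap-punch guide and set it down on the bench beside the guide, mouth down, without dropping it. Then grip the guide's carriage by its upright fin and slide it along the rail until its sprung ball clicks into the notch of the index block, and finish there: keep gripping the fin, with the carriage standing still in the notch. Leave the glue bottle, dye jar and mallet where they are.

Things in the scene. Friction and masses are not known exactly. Their poses are not given: they have to be found in the camera images.
- guide: Fixed punch guide: plywood board 180 x 340 mm, 18 mm thick, on the bench, with an aluminium rail (30 mm wide, 320 long, 16 high) along its middle. Origin: centre of the underside, at bench level. y runs along the rail from the carriage's parking end (y = -0.11 m) to the index block, x across, away from the robot, z up. Place and yaw (within 0.3 rad) vary.
- cover: Loose grey plastic dust cover over the parked carriage, 0.1 to 0.22 kg: a box open below, 140 mm (x) by 105 mm (y), 86 mm high, walls 4 mm, slots for the rail in both end walls, standing on the board. Origin: centre of the open mouth at its lower edge; axes within 0.04 rad of the guide's. Lift straight up 80 mm or more to clear the carriage, which blocks dragging it off.
- cover_grip (a point): Middle of the grip bar on top of the cover: 60 mm long (x), 18 mm thick (y), from 86 to 128 mm above the mouth. This point is 112 mm above the cover's origin.
- carriage: Carriage on the rail, under the cover at the start: aluminium block 90 mm (x) by 50 mm (y), 18 to 34 mm above the board's top, with a fin; punch bush 28 mm wide at x = +50 mm, brass plunger with a sprung ball below at x = -36 mm. Origin: under the fin, at board-top height; axes as the guide's. Slides from guide y -0.11 to +0.13 m against about 1.5 N; starts within 12 mm of the -y end.
- fin_mid (a point): Grip point of the carriage's upright steel fin, 58 mm above the carriage's origin. The fin is 24 mm (x) by 16 mm (y, along the rail) and rises from 34 to 74 mm above the board's top. Grip it on the two faces that look along the rail.
- index: Small dark steel index block, 28 mm (x) by 36 mm (y), 10 mm high, fixed on the board on the robot's side of the rail, with a brass thumb screw and two round steel ridges on top, crests at y = -7.2 and +7.2 mm; the notch lies between them. Origin: below the notch, on the board's top; axes as the guide's. Its guide y varies from 0 to +0.10 m, guide x is -36 mm.
- notch (a point): Notch in the index block, 11 mm above its origin. The ball meets the first ridge 14 mm before the notch: the resistance rises by some 5 to 12 N, turns into a forward pull past the crest, and is small again in the notch (play about 0.5 mm each way). The ball is seated when the carriage's origin is level with this point along the guide's y.
- glue: White glue bottle, 52 mm across, 130 mm high, standing on the bench. Origin: centre of its foot. Leave alone.
- dye: Amber dye jar with black lid, 60 mm across, 75 mm high, standing on the bench. Origin: centre of its foot. Leave alone.
- mallet: Mallet lying on the bench beyond the guide: wooden handle about 220 mm long to its -x side, head 90 mm long with white faces of 44 mm. Origin: on the bench beneath the head's middle. Leave alone.

How it is judged:
By the outcome, as a careful person would: the job done as asked, in the order asked, and still so for the second after the job is handed in, while the arm keeps its last pose, push and grip.
It also fails if it takes over 64 s, if anything falls off the work surface, if the arm or the gripper's body presses on something with over 40 N, if the wrist force passes 120 N, or if a joint passes its speed limit or range.

## Robot

A 7-joint arm with a two-finger parallel gripper is mounted at the origin on the work surface. World frame = base frame: x ahead of the robot, y to its left, z up, the work surface at z = 0. Lengths are in m, angles in rad, forces in N, time in s.
With the tool pointing down it reaches from about 0.425 to 1.025 m from the base axis. Payload 9.4 kg.
Tool frame: the origin (TCP) lies midway between the tips of the shut fingers; the grasp point (between the pads) lies 19 mm behind it; z points along the fingers, y is the line along which they close (so a half turn about z gives the same grasp; the last joint's range is limited). The gripper opens to 93 mm and grips with 3 to 60 N. Pads are 15 mm wide; open, the fingers measure 128 mm over their backs; the gripper's body (75 mm by 188 mm) begins 65 mm behind the grasp point.
Start: joints at [-1.228, 0.599, -0.003, 1.599, 0.002, 0.943, -0.08], TCP at [0.295, 0.662, 0.219] pointing down, gripper open.
Joint ranges: [-2.57, 2.57], [-0.35, 1.97], [-1.29, 1.29], [0.11, 2.56], [-1.05, 4.19], [0.11, 1.86], [-2.63, 2.63]. Speed limits (rad/s): [2.22, 2.22, 3.01, 3.01, 3.14, 3.14, 3.14].

## Interface

Orientations are given as [roll, pitch, yaw] about the fixed x, y, z axes, in that order (R = Rz(yaw) Ry(pitch) Rx(roll)).
In Python, from workcell import state, camera, close_job gives the robot as it stands. The module is installed in compiled form; this text tells all that it offers.
- The arm moves only by the tool servo_tool, never from a script. Its argument "rows" is a list of rows, each a list of 2 entries, a list of its own where there are three numbers: the shift along the world's x, y, z in m, then the turn, a rotation vector about the world's x, y, z in rad. In form: [[[dx, dy, dz], [wx, wy, wz]], ...]. A call has exactly 5 rows; each row shifts and turns the commanded pose from where the row before left it; what a row does not reach is not made up. A row lasts 1/12 s, in which the tool goes at most 41.7 mm and 7.16 degrees, less where a joint would pass 70% of its speed; a pose out of reach is approached as far as the arm can. A call with a gripper value outside its range is refused whole. "gripper" is the finger opening in m, from 0 to 0.093, set as the call begins (left out, the last holds). The fingers move at their own pace and stop on an object; the grip force is fixed at half the most. Time passes only in rows, so rows that do not move let the fingers close, or fill a call up. It gives the time, the measured TCP pose, the force, the opening and the grip force at its end, in the units of the state.
- state(): the state, without advancing time (a new reading comes with each control period).
- camera(name): name is "scene" or "top"; returns a dict with "img" (384x512x3 uint8, red, green, blue), "intrinsics" (3x3 intrinsics, pixels), "R" (3x3) and "t" (3): a world point X has camera coordinates R X + t. Camera axes: x right, y down, z forward; pixel columns grow to the right and rows downward; lengths in m; the calibration is good to about 2 mm. A picture is of the moment at which its call begins. There is no depth.
- close_job(): hands the job in; it is judged then, once.
The state is a dict: "clock": time; "joint_pos": joint angles; "joint_velocities": joint speeds; "joint_efforts": joint torques, N m; "tool_pos": TCP position; "orientation": TCP orientation; "force": force on the tool from outside, world axes, zero at the start; "moment": the same for the moment, N m; "width": opening from 0.0 (shut) to 1.0 (fully open); "grip_force": force on a finger pad.
Only numpy, scipy, OpenCV 4.12 (cv2) and the standard library are available. Lean on these libraries where they do the work, as an engineer would, in place of code of your own. Each camera call takes 0.05 s, during which the arm holds its last target. There are 200 camera calls.

## Working session

There is one attempt and no reset: what is moved stays moved. The work goes in short steps, Python scripts to look and compute and a tool call to move; the robot and the scene stay as the last step left them, time stands still between calls to the robot, and variables do not carry over. Pictures are saved under pics/ and viewed, at most 10 in all, crops included, and the job is handed in when it is done.

Besides the shell and the picture viewer there is one more tool, called after "Emit:" as name(argument=value, ...), one argument or row to a line, values as JSON. servo_tool: Moves the arm, as the interface text tells. Its arguments: {"type":"object","properties":{"rows":{"type":"array"},"gripper":{"type":"number"}},"required":["rows"]}

```bash
mkdir -p pics; cat > h.py <<'E'
import numpy as np, cv2
from workcell import state, camera
def snap(name, fn):
    c=camera(name); np.savez(f'pics/{fn}.npz',**{k:np.array(c[k]) for k in('img','intrinsics','R','t')})
    cv2.imwrite(f'pics/{fn}.png',cv2.cvtColor(c['img'],cv2.COLOR_RGB2BGR)); return c
def load(fn): return dict(np.load(f'pics/{fn}.npz'))
def ray(c,uv):
    d=np.linalg.inv(c['intrinsics'])@np.array([uv[0],uv[1],1.]); R=c['R']; return -R.T@c['t'],R.T@d
def onz(c,uv,z):
    o,d=ray(c,uv); return o+d*(z-o[2])/d[2]
def tri(c1,u1,c2,u2):
    o1,d1=ray(c1,u1);o2,d2=ray(c2,u2)
    s=np.linalg.lstsq(np.c_[d1,-d2],o2-o1,rcond=None)[0]
    a,b=o1+s[0]*d1,o2+s[1]*d2; return (a+b)/2,np.linalg.norm(a-b)
def proj(c,X):
    p=c['intrinsics']@(c['R']@np.array(X)+c['t']); return p[:2]/p[2]
E
python3 - <<'E'
from h import *
a=snap('scene','s0');b=snap('top','t0')
for c in(a,b): print(-c['R'].T@c['t'], c['R'][2], c['intrinsics'][0,0])
print(state())
im=np.vstack([cv2.imread('pics/s0.png'),cv2.imread('pics/t0.png')])
for n in 's0','t0': cv2.imwrite(f'pics/{n}b.png',cv2.resize(cv2.imread(f'pics/{n}.png'),(800,600),interpolation=cv2.INTER_CUBIC))
E
```

```text
[ 0.95259052 -0.23716033  1.07185547] [-0.30979905  0.39412503 -0.86526875] 479.20834112905067
[0.44959056 0.18235691 0.80758882] [ 0.20573932  0.01434402 -0.9785017 ] 350.3751539967132
{'clock': 0.1, 'joint_pos': array([-1.22770887,  0.60004803, -0.00251851,  1.60005229,  0.00176249,
        0.94290896, -0.07978737]), 'joint_velocities': array([-0.0001859 , -0.00093226, -0.00014553, -0.00341915,  0.00027841,
        0.00140766,  0.00067793]), 'joint_efforts': array([ 6.41330582e-03, -7.66558671e+01,  1.50272246e+00, -2.52939641e+01,
       -5.22399112e-02,  1.36008681e-02,  4.87011221e-05]), 'tool_pos': array([0.29532326, 0.66163908, 0.21784372]), 'orientation': array([-3.14018296e+00,  1.15435440e-04,  2.72183382e+00]), 'force': array([-0.40187493,  0.26601777, -0.76775312]), 'moment': array([0.03163806, 0.04073247, 0.00286482]), 'grip_force': 0.0, 'width': 1.0010095582681693}
```

View pics/s0b.png

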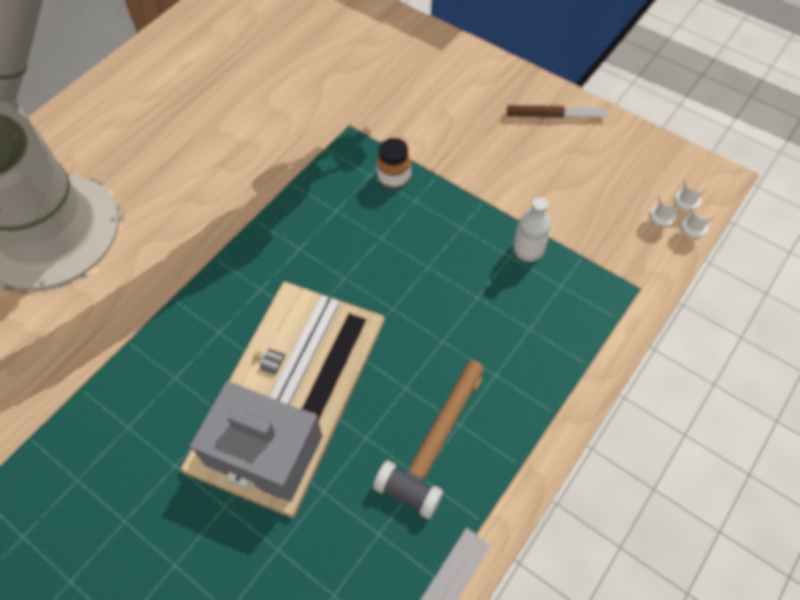

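View pics/t0b.png

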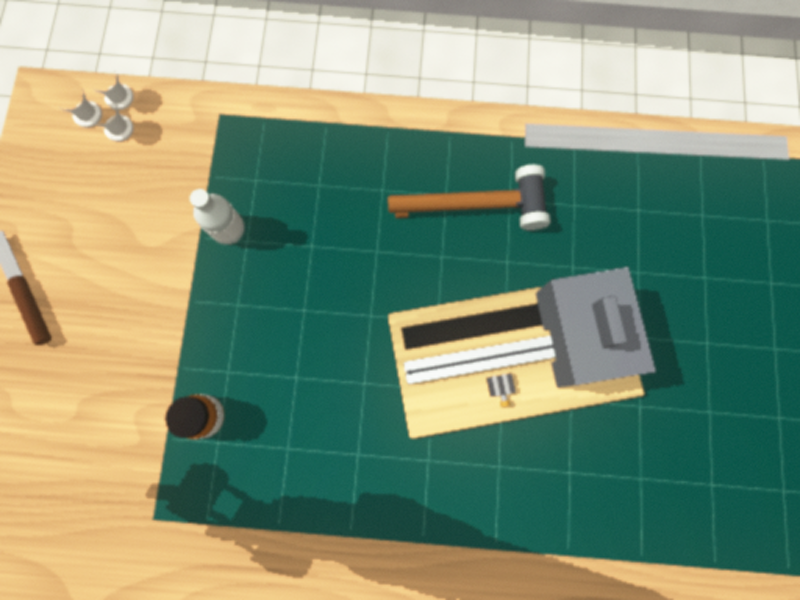

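The pictures show the guide at top px (390–650, 270–437), with the cover on its right (-y) end and the bar at (612,322). In the scene view the bar is at (250,422). The index block is at top (502,385) and scene (270,360). Next I'll zoom in to pick points.

```bash
python3 - <<'E'
from h import *
t=cv2.imread('pics/t0.png')[165:290,240:430]; s=cv2.imread('pics/s0.png')[170:340,110:255]
cv2.imwrite('pics/tz.png',cv2.resize(t,None,fx=4.2,fy=4.2,interpolation=cv2.INTER_CUBIC))
cv2.imwrite('pics/sz.png',cv2.resize(s,None,fx=3.5,fy=3.5,interpolation=cv2.INTER_CUBIC))
E
```

```text
(no output)
```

View pics/tz.png

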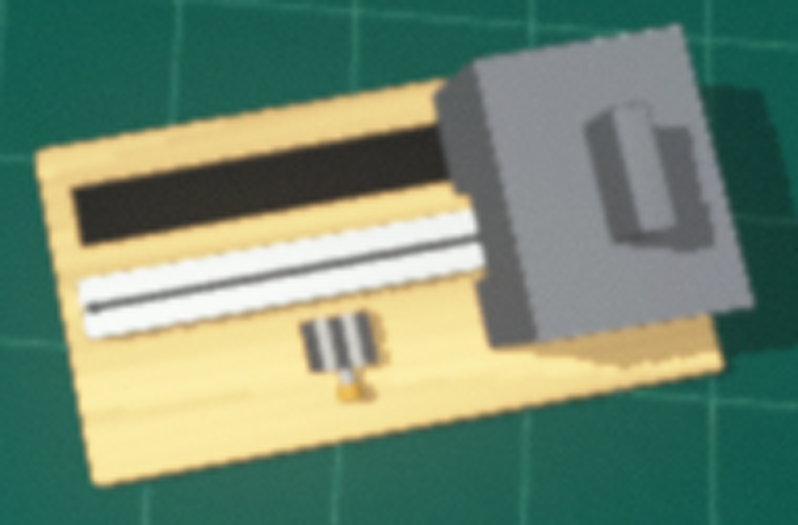

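View pics/sz.png

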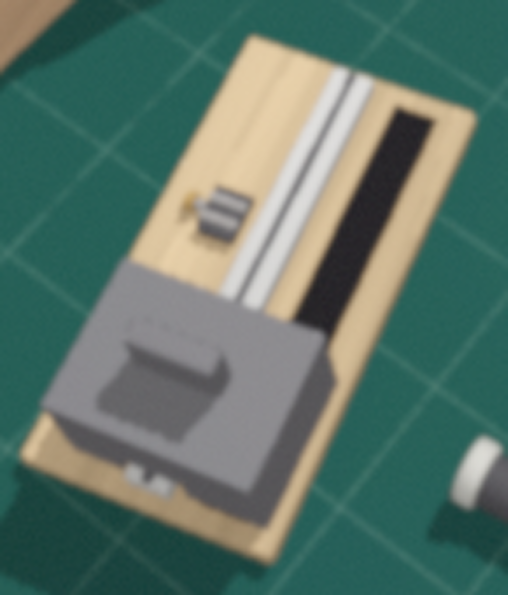

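The top zoom shows the bar top face at (613–675, 102–238), the cover top corners, the board corners and the index block at about (341,342). The scene zoom shows the same features with the index at about (225,214). I'll triangulate these.

```bash
cat > m.py <<'E'
from h import *
T=load('t0');S=load('s0')
zt=lambda p:((p[0]+.5)/4.2-.5+240,(p[1]+.5)/4.2-.5+165)
zs=lambda p:((p[0]+.5)/3.5-.5+110,(p[1]+.5)/3.5-.5+170)
pts={'cov n+':((535,343),(128,262)),'cov f+':((478,60),(325,333)),'cov f-':((682,27),(250,492)),'cov n-':((752,303),(43,403)),
'b n+':((97,485),(252,37)),'b f+':((37,152),(476,115)),'b n-':((722,370),(22,458)),
'rail end n':((90,338),(335,68)),'rail end f':((80,283),(372,82)),
'ix n+':((315,373),(215,187)),'ix f+':((303,325),(250,198)),'ix f-':((370,312),(235,242)),'ix n-':((380,360),(197,228)),
'bar n-':((675,228),(128,343)),'bar f-':((645,102),(215,375)),'bar f+':((613,106),(228,352)),'bar n+':((643,238),(130,318))}
P={}
for k,(a,b) in pts.items():
    x,e=tri(T,zt(a),S,zs(b)); P[k]=x; print(k,x.round(4),round(e,4))
for pre in('cov','ix','bar'):print(pre,np.mean([P[k] for k in P if k.startswith(pre)],0).round(4))
an=lambda a,b:np.arctan2(*(P[a]-P[b])[[1,0]])
print('yaw', an('b n+','b n-')-np.pi/2, an('b f+','b n+')*1, an('cov n+','cov n-')-np.pi/2,an('cov f+','cov f-')-np.pi/2,an('cov f+','cov n+'),an('cov f-','cov n-'))
E
python3 m.py
```

```text
cov n+ [ 0.4964 -0.0443  0.0941] 0.0001
cov f+ [ 0.631  -0.0102  0.1054] 0.0015
cov f- [ 0.6572 -0.1114  0.1019] 0.0019
cov n- [ 0.5229 -0.1439  0.1039] 0.0004
b n+ [0.4101 0.1576 0.0157] 0.0012
b f+ [0.5827 0.2035 0.0142] 0.0008
b n- [ 0.4961 -0.1701  0.0108] 0.0009
rail end n [0.4841 0.1671 0.0322] 0.0005
rail end f [0.5122 0.1745 0.0304] 0.0004
ix n+ [0.4753 0.0475 0.0254] 0.002
ix f+ [0.4999 0.0552 0.0249] 0.0009
ix f- [0.5114 0.0222 0.0244] 0.0044
ix n- [0.4857 0.0153 0.0268] 0.001
bar n- [ 0.5516 -0.0921  0.1384] 0.0029
bar f- [ 0.6081 -0.077   0.1427] 0.0022
bar f+ [ 0.6049 -0.0621  0.1431] 0.0024
bar n+ [ 0.5441 -0.0786  0.14  ] 0.0015
cov [ 0.5769 -0.0775  0.1013]
ix [0.4931 0.0351 0.0254]
bar [ 0.5772 -0.0774  0.141 ]
yaw 0.25676087703345174 0.26039670196801795 0.25933349139069906 0.253018188466285 0.24815915148042822 0.2375769117750229
```

Emit:
servo_tool(
  rows=[
    [[0.014,-0.037,0],[0,0,-0.123]],
    [[0.014,-0.037,0],[0,0,-0.123]],
    [[0.014,-0.037,0],[0,0,-0.123]],
    [[0.014,-0.037,0],[0,0,-0.123]],
    [[0.014,-0.037,0],[0,0,-0.123]],
  ],
  gripper=0.065,
)

```text
clock: 0.52
tool_pos: [0.3657, 0.475, 0.2184]
orientation: [-3.141, 0.0, 2.101]
force: [0.1, -0.5, -0.0]
width: 0.714
grip_force: 0.0
```

Emit:
servo_tool(
  rows=[
    [[0.014,-0.037,0],[0,0,-0.123]],
    [[0.014,-0.037,0],[0,0,-0.123]],
    [[0.014,-0.037,0],[0,0,-0.123]],
    [[0.014,-0.037,0],[0,0,-0.123]],
    [[0.014,-0.037,0],[0,0,-0.123]],
  ],
)

```text
clock: 0.93
tool_pos: [0.4356, 0.2902, 0.2186]
orientation: [-3.141, -0.0, 1.486]
force: [0.6, 0.8, -0.1]
width: 0.696
grip_force: 0.0
```

Emit:
servo_tool(
  rows=[
    [[0.014,-0.037,0],[0,0,-0.123]],
    [[0.014,-0.037,0],[0,0,-0.123]],
    [[0.014,-0.037,0],[0,0,-0.123]],
    [[0.014,-0.037,0],[0,0,-0.123]],
    [[0.014,-0.037,0],[0,0,-0.123]],
  ],
)

```text
clock: 1.35
tool_pos: [0.5056, 0.1052, 0.2186]
orientation: [-3.141, -0.0, 0.871]
force: [0.1, 1.0, -0.6]
width: 0.698
grip_force: 0.0
```

Emit:
servo_tool(
  rows=[
    [[0.014,-0.037,0],[0,0,-0.123]],
    [[0.014,-0.037,0],[0,0,-0.123]],
    [[0.014,-0.037,0],[0,0,-0.123]],
    [[0.014,-0.037,0],[0,0,-0.123]],
    [[0,0,0],[0,0,0]],
  ],
)

```text
clock: 1.77
tool_pos: [0.5633, -0.0488, 0.2193]
orientation: [3.137, -0.001, 0.37]
force: [-0.4, -0.6, 0.9]
width: 0.7
grip_force: 0.0
```

Emit:
servo_tool(
  rows=[
    [[0.007,-0.0143,0],[0,0,-0.06]],
    [[0.007,-0.0143,0],[0,0,-0.057]],
    [[0,0,-0.02],[0,0,0]],
    [[0,0,-0.025],[0,0,0]],
    [[0,0,0],[0,0,0]],
  ],
)

```text
clock: 2.18
tool_pos: [0.574, -0.0688, 0.1703]
orientation: [-3.14, 0.005, 0.267]
force: [-1.6, 0.6, 0.5]
width: 0.697
grip_force: 0.0
```

```bash
python3 - <<'E'
from h import *
print(state()['tool_pos'],state()['orientation'],state()['joint_pos'])
t=snap('top','t1')['img'][165:275,330:440]; s=snap('scene','s1')['img'][200:340,110:250]
f=lambda i:cv2.resize(i,(400,400),interpolation=cv2.INTER_CUBIC)
cv2.imwrite('pics/v1.png',cv2.cvtColor(np.hstack([f(t),f(s)]),cv2.COLOR_RGB2BGR))
E
```

```text
[ 0.57399531 -0.06877905  0.17025066] [-3.13990902  0.00489537  0.26699412] [-0.40398393  0.56031732  0.638153    2.01085833 -0.49282426  0.73178606
 -0.76502313]
```

View pics/v1.png

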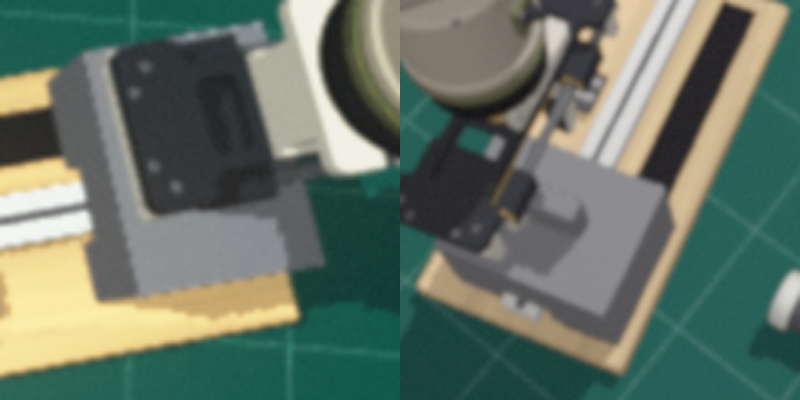

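The gripper stands over the bar with one finger on each side. It is about 9 mm short in y, so I'll correct that and descend.

Emit:
servo_tool(
  rows=[
    [[0.003,-0.0085,0],[0,-0.005,-0.014]],
    [[0,0,0],[0,0,0]],
    [[0,0,-0.02],[0,0,0]],
    [[0,0,-0.01],[0,0,0]],
    [[0,0,0],[0,0,0]],
  ],
)

```text
clock: 2.7
tool_pos: [0.5778, -0.0778, 0.1426]
orientation: [3.141, -0.003, 0.254]
force: [-0.1, -0.0, 0.3]
width: 0.697
grip_force: 0.0
```

Emit:
servo_tool(
  rows=[
    [[0,0,-0.01],[0,0,0]],
    [[0,0,-0.01],[0,0,0]],
    [[0,0,-0.007],[0,0,0]],
    [[0,0,0],[0,0,0]],
    [[0,0,0],[0,0,0]],
  ],
)

```text
clock: 3.12
tool_pos: [0.5783, -0.0781, 0.1162]
orientation: [3.141, -0.004, 0.254]
force: [-0.6, -0.1, -0.4]
width: 0.695
grip_force: 0.0
```

Emit:
servo_tool(
  rows=[
    [[0,0,-0.004],[0,0.003,0]],
    [[0,0,0],[0,0,0]],
    [[0,0,0],[0,0,0]],
    [[0,0,0],[0,0,0]],
    [[0,0,0],[0,0,0]],
  ],
)

```text
clock: 3.53
tool_pos: [0.5786, -0.0781, 0.1128]
orientation: [3.141, -0.002, 0.254]
force: [-0.5, -0.1, 1.4]
width: 0.7
grip_force: 0.0
```

Emit:
servo_tool(
  rows=[
    [[0,0,0],[0,0,0]],
    [[0,0,0],[0,0,0]],
    [[0,0,0],[0,0,0]],
    [[0,0,0],[0,0,0]],
    [[0,0,0],[0,0,0]],
  ],
  gripper=0.005,
)

```text
clock: 3.95
tool_pos: [0.5785, -0.078, 0.1127]
orientation: [3.141, -0.002, 0.254]
force: [-0.9, 0.9, -1.0]
width: 0.387
grip_force: 0.0
```

Emit:
servo_tool(
  rows=[
    [[0,0,0],[0,0,0]],
    [[0,0,0],[0,0,0]],
    [[0,0,0],[0,0,0]],
    [[0,0,0],[0,0,0]],
    [[0,0,0],[0,0,0]],
  ],
)

```text
clock: 4.37
tool_pos: [0.5784, -0.078, 0.1125]
orientation: [3.141, -0.002, 0.254]
force: [0.1, 0.7, -0.9]
width: 0.193
grip_force: 30.0
```

Width is 0.193 × 93 mm, about 18 mm, which matches the bar with 30 N of grip. I'll lift straight up.

Emit:
servo_tool(
  rows=[
    [[0,0,0.008],[0,0,0]],
    [[0,0,0.012],[0,0,0]],
    [[0,0,0.015],[0,0,0]],
    [[0,0,0.015],[0,0,0]],
    [[0,0,0.015],[0,0,0]],
  ],
)

```text
clock: 4.78
tool_pos: [0.5785, -0.0783, 0.1794]
orientation: [3.141, -0.002, 0.254]
force: [0.8, -0.0, -1.6]
width: 0.191
grip_force: 30.0
```

Emit:
servo_tool(
  rows=[
    [[0,0,0.015],[0,0,0]],
    [[0,0,0.015],[0,0,0]],
    [[0,0,0.012],[0,0,0]],
    [[0,0,0.006],[0,0,0]],
    [[0,0,0],[0,0,0]],
  ],
)

```text
clock: 5.2
tool_pos: [0.5791, -0.0782, 0.2274]
orientation: [3.141, -0.004, 0.254]
force: [0.3, -0.2, -1.1]
width: 0.191
grip_force: 30.0
```

Emit:
servo_tool(
  rows=[
    [[0.003,-0.01,0],[0,0,0]],
    [[0.005,-0.02,0],[0,0,0]],
    [[0.006,-0.022,0],[0,0,0]],
    [[0.006,-0.022,0],[0,0,0]],
    [[0.006,-0.022,0],[0,0,0]],
  ],
)

```text
clock: 5.62
tool_pos: [0.6043, -0.1756, 0.2246]
orientation: [3.141, -0.0, 0.254]
force: [0.8, -0.0, -1.9]
width: 0.192
grip_force: 30.0
```

Emit:
servo_tool(
  rows=[
    [[0.006,-0.022,0],[0,0,0]],
    [[0.005,-0.02,0],[0,0,0]],
    [[0.003,-0.015,0],[0,0,0]],
    [[0.001,-0.006,0],[0,0,0]],
    [[0,0,0],[0,0,0]],
  ],
)

```text
clock: 6.03
tool_pos: [0.6188, -0.2394, 0.2247]
orientation: [3.141, -0.0, 0.251]
force: [0.4, 0.8, -1.7]
width: 0.194
grip_force: 30.0
```

Emit:
servo_tool(
  rows=[
    [[0,0,-0.01],[0,0,0]],
    [[0,0,-0.02],[0,0,0]],
    [[0,0,-0.02],[0,0,0]],
    [[0,0,-0.02],[0,0,0]],
    [[0,0,-0.02],[0,0,0]],
  ],
)

```text
clock: 6.45
tool_pos: [0.6192, -0.235, 0.1338]
orientation: [-3.141, -0.001, 0.256]
force: [0.6, 0.2, -0.9]
width: 0.191
grip_force: 30.0
```

Emit:
servo_tool(
  rows=[
    [[0,0,-0.015],[0,0,0]],
    [[0,0,-0.01],[0,0,0]],
    [[0,0,-0.005],[0,0,0]],
    [[0,0,0],[0,0,0]],
    [[0,0,0],[0,0,0]],
  ],
)

```text
clock: 6.87
tool_pos: [0.6197, -0.2368, 0.1058]
orientation: [3.141, -0.002, 0.254]
force: [0.3, 0.1, -0.8]
width: 0.19
grip_force: 30.0
```

Emit:
servo_tool(
  rows=[
    [[0,0,-0.003],[0,0,0]],
    [[0,0,-0.002],[0,0,0]],
    [[0,0,-0.002],[0,0,0]],
    [[0,0,-0.002],[0,0,0]],
    [[0,0,0],[0,0,0]],
  ],
)

```text
clock: 7.28
tool_pos: [0.6194, -0.237, 0.0964]
orientation: [3.141, -0.002, 0.254]
force: [0.5, 0.2, -1.3]
width: 0.195
grip_force: 30.0
```

Emit:
servo_tool(
  rows=[
    [[0,0,-0.001],[0,0,0]],
    [[0,0,-0.0005],[0,0,0]],
    [[0,0,-0.0005],[0,0,0]],
    [[0,0,0],[0,0,0]],
    [[0,0,0],[0,0,0]],
  ],
)

```text
clock: 7.7
tool_pos: [0.6195, -0.237, 0.0946]
orientation: [3.141, -0.002, 0.254]
force: [-0.3, 0.6, -0.9]
width: 0.194
grip_force: 30.0
```

Emit:
servo_tool(
  rows=[
    [[0,0,-0.0005],[0,0,0]],
    [[0,0,-0.0005],[0,0,0]],
    [[0,0,-0.0005],[0,0,0]],
    [[0,0,0],[0,0,0]],
    [[0,0,0],[0,0,0]],
  ],
)

```text
clock: 8.12
tool_pos: [0.6195, -0.237, 0.0943]
orientation: [3.141, -0.003, 0.254]
force: [-2.9, 2.6, 10.9]
width: 0.188
grip_force: 30.0
```

```bash
python3 -c "
from workcell import state
for _ in range(1): s=state(); print(s['tool_pos'],s['force'],s['moment'])"
```

```text
[ 0.6195485  -0.23698478  0.09434247] [-2.85812908  2.64809314 10.86507644] [0.37614752 0.87091616 0.00967254]
```

Contact with the bench (11 N). I'll ease off a little and release.

Emit:
servo_tool(
  rows=[
    [[0,0,0.0005],[0,0,0]],
    [[0,0,0.0003],[0,0,0]],
    [[0,0,0],[0,0,0]],
    [[0,0,0],[0,0,0]],
    [[0,0,0],[0,0,0]],
  ],
)

```text
clock: 8.53
tool_pos: [0.6195, -0.237, 0.0944]
orientation: [3.141, -0.002, 0.254]
force: [-1.5, 1.4, 7.0]
width: 0.193
grip_force: 30.0
```

Emit:
servo_tool(
  rows=[
    [[0,0,0],[0,0,0]],
    [[0,0,0],[0,0,0]],
    [[0,0,0],[0,0,0]],
    [[0,0,0],[0,0,0]],
    [[0,0,0],[0,0,0]],
  ],
  gripper=0.06,
)

```text
clock: 8.95
tool_pos: [0.6195, -0.2371, 0.0938]
orientation: [3.141, -0.002, 0.254]
force: [-0.2, 0.2, -0.0]
width: 0.502
grip_force: 0.0
```

Emit:
servo_tool(
  rows=[
    [[0,0,0.01],[0,0,0]],
    [[0,0,0.02],[0,0,0]],
    [[0,0,0.03],[0,0,0]],
    [[0,0,0.03],[0,0,0]],
    [[0,0,0.03],[0,0,0]],
  ],
)

```text
clock: 9.37
tool_pos: [0.6191, -0.2373, 0.2158]
orientation: [3.141, -0.001, 0.253]
force: [0.8, -0.3, -0.7]
width: 0.646
grip_force: 0.0
```

Emit:
servo_tool(
  rows=[
    [[0,0,0.02],[0,0,0]],
    [[0.02,-0.035,0],[0,0,0]],
    [[0.02,-0.035,0],[0,0,0]],
    [[0.02,-0.035,0],[0,0,0]],
    [[0,0,0],[0,0,0]],
  ],
)

```text
clock: 9.78
tool_pos: [0.6804, -0.3493, 0.2348]
orientation: [3.135, -0.002, 0.25]
force: [-1.4, 0.5, 0.2]
width: 0.645
grip_force: 0.0
```

```bash
python3 - <<'E'
from h import *
print(state()['tool_pos'])
snap('top','t2');snap('scene','s2')
t=cv2.imread('pics/t2.png')[165:290,240:430]; s=cv2.imread('pics/s2.png')[170:384,40:255]
t=cv2.resize(t,(400,263),interpolation=cv2.INTER_CUBIC)
b=cv2.resize(cv2.imread('pics/t2.png'),(400,300))
cv2.imwrite('pics/v2.png',np.hstack([np.vstack([t,b]),cv2.resize(s,(400,563),interpolation=cv2.INTER_CUBIC)]))
E
```

```text
[ 0.68044864 -0.34927358  0.23479638]
```

View pics/v2.png

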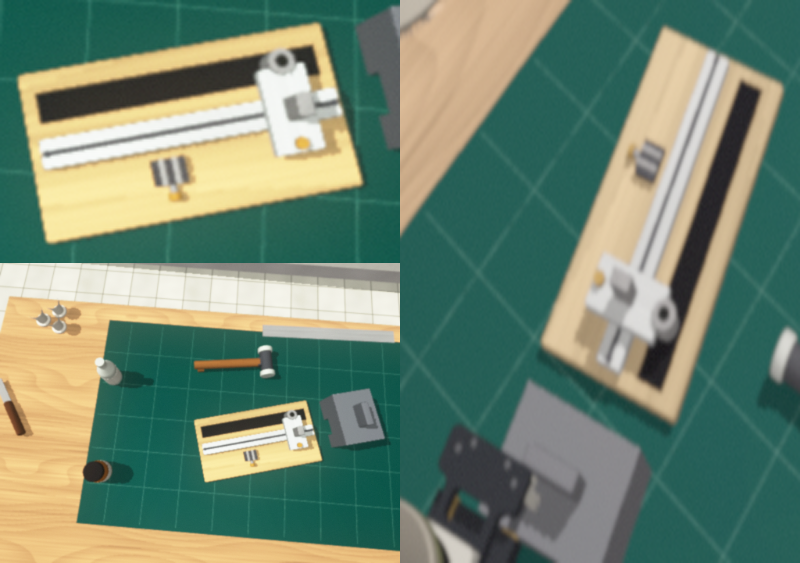

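The cover stands mouth down beyond the guide's -y end, and the carriage is now exposed. Next is a zoom on the carriage and the index block in both views.

```bash
python3 - <<'E'
from h import *
t=cv2.imread('pics/t2.png')[180:270,300:410]; s=cv2.imread('pics/s2.png')[215:315,105:195]
t=cv2.resize(t,None,fx=4.5,fy=4.5,interpolation=cv2.INTER_CUBIC) # 495x405
s=cv2.resize(s,None,fx=3.3,fy=3.3,interpolation=cv2.INTER_CUBIC) # 297x330
# enlarge: stack top left at 4.5, scene at 3.3
o=np.zeros((405,792,3),np.uint8);o[:405,:495]=t;o[:330,495:]=s;cv2.imwrite('pics/v3.png',o)
E
```

```text
(no output)
```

View pics/v3.png

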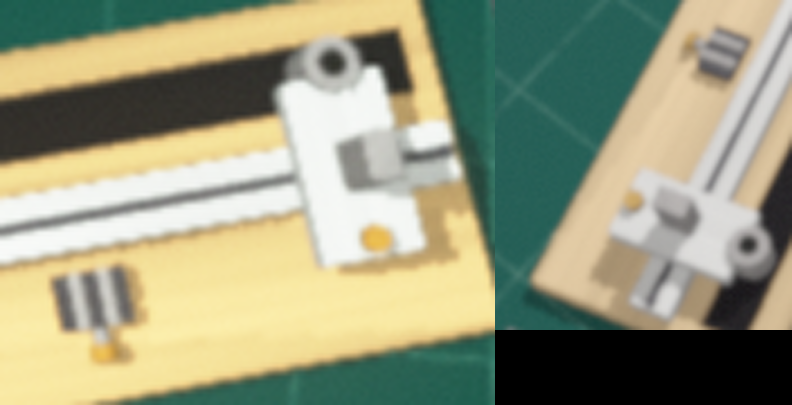

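```bash
python3 - <<'E'
from h import *
T=load('t2');S=load('s2')
zt=lambda p:((p[0]+.5)/4.5-.5+300,(p[1]+.5)/4.5-.5+180)
zs=lambda p:((p[0]-495+.5)/3.3-.5+105,(p[1]+.5)/3.3-.5+215)
y=0.255;G=np.array([[np.cos(y),np.sin(y)],[-np.sin(y),np.cos(y)]]);O=np.array([.5394,.0167])
for k,a,b,z in(('fin top',(383,156),(678,203),.092),('plunger',(377,238),(633,201),.06),('notch',(96,298),(722,54),.028),
 ('ridge+',(81,301),(729,42),.029),('ridge-',(110,295),(715,63),.029),('carr f+',(276,88),(762,217),.052),('carr n+',(322,268),(638,170),.052),('carr n-',(425,247),(611,230),.052)):
    p,e=tri(T,zt(a),S,zs(b)); q=onz(T,zt(a),z);r=onz(S,zs(b),z)
    print(k,p.round(4),round(e,4),'guide',(G@(p[:2]-O)).round(4),'top@z',(G@(q[:2]-O)).round(4),'scene@z',(G@(r[:2]-O)).round(4), q[:2].round(4))
E
```

```text
fin top [ 0.5667 -0.0808  0.0867] 0.0038 guide [ 0.0018 -0.1013] top@z [-0.0002 -0.1003] scene@z [ 0.0053 -0.1017] [ 0.5645 -0.0804]
plunger [ 0.5307 -0.0913  0.0556] 0.0006 guide [-0.0357 -0.1023] top@z [-0.0355 -0.1005] scene@z [-0.0343 -0.1035] [ 0.5304 -0.0895]
notch [0.4933 0.0346 0.0246] 0.0008 guide [-0.0401  0.029 ] top@z [-0.0398  0.0299] scene@z [-0.0392  0.0276] [0.4934 0.0356]
ridge+ [0.4918 0.0433 0.028 ] 0.0013 guide [-0.0394  0.0378] top@z [-0.0399  0.0376] scene@z [-0.0384  0.0377] [0.4913 0.043 ]
ridge- [0.4946 0.027  0.0244] 0.0029 guide [-0.0407  0.0213] top@z [-0.0395  0.023 ] scene@z [-0.0403  0.0189] [0.4953 0.029 ]
carr f+ [ 0.6027 -0.046   0.0405] 0.001 guide [ 0.0454 -0.0766] top@z [ 0.0436 -0.073 ] scene@z [ 0.0491 -0.0794] [ 0.6    -0.0429]
carr n+ [ 0.5145 -0.0702  0.0443] 0.0034 guide [-0.0461 -0.0778] top@z [-0.0447 -0.0742] scene@z [-0.0447 -0.0807] [ 0.5149 -0.0664]
carr n- [ 0.5296 -0.1152  0.0504] 0.0018 guide [-0.0427 -0.1252] top@z [-0.0434 -0.125 ] scene@z [-0.0413 -0.1251] [ 0.5289 -0.1152]
```

Emit:
servo_tool(
  rows=[
    [[-0.0144,0.0335,0],[0,0,0.003]],
    [[-0.0144,0.0335,0],[0,0,0]],
    [[-0.0144,0.0335,0],[0,0,0]],
    [[-0.0144,0.0335,0],[0,0,0]],
    [[-0.0144,0.0335,0],[0,0,0]],
  ],
  gripper=0.05,
)

```text
clock: 10.3
tool_pos: [0.6059, -0.1717, 0.2343]
orientation: [-3.141, -0.002, 0.258]
force: [0.1, 1.2, 1.0]
width: 0.539
grip_force: 0.0
```

Emit:
servo_tool(
  rows=[
    [[-0.0144,0.0335,0],[0,0,0]],
    [[-0.0144,0.0335,0],[0,0,0]],
    [[-0.012,0.03,0],[0,0,0]],
    [[0,0,0],[0,0,0]],
    [[0,0,-0.02],[0,0,0]],
  ],
)

```text
clock: 10.72
tool_pos: [0.5674, -0.0744, 0.2168]
orientation: [-3.141, -0.007, 0.262]
force: [1.7, -0.8, 0.2]
width: 0.537
grip_force: 0.0
```

Emit:
servo_tool(
  rows=[
    [[0,0,-0.03],[0,0,0]],
    [[0,0,-0.03],[0,0,0]],
    [[0,0,-0.02],[0,0,0]],
    [[0,0,-0.01],[0,0,0]],
    [[0,0,0],[0,0,0]],
  ],
)

```text
clock: 11.13
tool_pos: [0.5654, -0.0769, 0.1226]
orientation: [-3.141, 0.001, 0.257]
force: [0.1, -0.5, 0.7]
width: 0.535
grip_force: 0.0
```

Emit:
servo_tool(
  rows=[
    [[0,-0.004,-0.01],[0,0,-0.002]],
    [[0,0,-0.015],[0,0,0]],
    [[0,0,-0.015],[0,0,0]],
    [[0,0,-0.01],[0,0,0]],
    [[0,0,0],[0,0,0]],
  ],
)

```text
clock: 11.55
tool_pos: [0.5664, -0.0816, 0.0731]
orientation: [3.141, -0.001, 0.255]
force: [0.5, -0.3, 1.2]
width: 0.536
grip_force: 0.0
```

Emit:
servo_tool(
  rows=[
    [[0,0,-0.005],[0,0,0]],
    [[0,0,-0.005],[0,0,0]],
    [[0,0,-0.001],[0,0,0]],
    [[0,0,0],[0,0,0]],
    [[0,0,0],[0,0,0]],
  ],
)

```text
clock: 11.97
tool_pos: [0.5668, -0.0816, 0.0632]
orientation: [3.141, -0.002, 0.255]
force: [-0.3, -0.4, -0.4]
width: 0.533
grip_force: 0.0
```

Emit:
servo_tool(
  rows=[
    [[0,0,0],[0,0,0]],
    [[0,0,0],[0,0,0]],
    [[0,0,0],[0,0,0]],
    [[0,0,0],[0,0,0]],
    [[0,0,0],[0,0,0]],
  ],
  gripper=0.005,
)

```text
clock: 12.38
tool_pos: [0.5667, -0.0815, 0.063]
orientation: [3.141, -0.002, 0.255]
force: [-0.3, 1.2, 1.1]
width: 0.229
grip_force: 0.0
```

Emit:
servo_tool(
  rows=[
    [[0,0,0],[0,0,0]],
    [[0,0,0],[0,0,0]],
    [[0,0,0],[0,0,0]],
    [[0,0,0],[0,0,0]],
    [[0,0,0],[0,0,0]],
  ],
)

```text
clock: 12.8
tool_pos: [0.5667, -0.0815, 0.063]
orientation: [3.141, -0.002, 0.255]
force: [-0.4, 0.4, 1.3]
width: 0.167
grip_force: 30.0
```

The fin is gripped (15.6 mm). I'll slide along (-0.252, 0.968), with about 131 mm to go.

Emit:
servo_tool(
  rows=[
    [[-0.0015,0.0058,0],[0,0,0]],
    [[-0.0025,0.0097,0],[0,0,0]],
    [[-0.0025,0.0097,0],[0,0,0]],
    [[-0.0025,0.0097,0],[0,0,0]],
    [[-0.0025,0.0097,0],[0,0,0]],
  ],
)

```text
clock: 13.22
tool_pos: [0.5546, -0.0357, 0.0629]
orientation: [3.141, -0.002, 0.255]
force: [-1.0, -2.2, 0.9]
width: 0.17
grip_force: 30.0
```

Emit:
servo_tool(
  rows=[
    [[-0.0025,0.0097,0],[0,0,0]],
    [[-0.0025,0.0097,0],[0,0,0]],
    [[-0.0025,0.0097,0],[0,0,0]],
    [[-0.0015,0.0058,0],[0,0,0]],
    [[0,0,0],[0,0,0]],
  ],
)

```text
clock: 13.63
tool_pos: [0.545, 0.0003, 0.0629]
orientation: [-3.14, -0.001, 0.257]
force: [-4.7, -0.4, 4.1]
width: 0.172
grip_force: 30.0
```

Emit:
servo_tool(
  rows=[
    [[-0.0025,0.0055,-0.0003],[0,0,0.003]],
    [[-0.0021,0.0077,0],[0,0,0]],
    [[-0.0021,0.0077,0],[0,0,0]],
    [[0,0,0],[0,0,0]],
    [[0,0,0],[0,0,0]],
  ],
)

```text
clock: 14.05
tool_pos: [0.5396, 0.0209, 0.0629]
orientation: [-3.141, -0.003, 0.259]
force: [-1.1, 1.4, 5.9]
width: 0.167
grip_force: 30.0
```

Emit:
servo_tool(
  rows=[
    [[-0.0005,0.0019,0],[0,0,0]],
    [[-0.0005,0.0019,0],[0,0,0]],
    [[-0.0003,0.001,0],[0,0,0]],
    [[0,0,0],[0,0,0]],
    [[0,0,0],[0,0,0]],
  ],
)

```text
clock: 14.47
tool_pos: [0.5385, 0.0248, 0.0629]
orientation: [3.142, -0.003, 0.258]
force: [0.4, -0.6, 7.1]
width: 0.169
grip_force: 30.0
```

Emit:
servo_tool(
  rows=[
    [[-0.0003,0.001,0.0004],[0,0,0]],
    [[-0.0003,0.001,0.0004],[0,0,0]],
    [[-0.0003,0.001,0],[0,0,0]],
    [[-0.0003,0.001,0],[0,0,0]],
    [[0,0,0],[0,0,0]],
  ],
)

```text
clock: 14.88
tool_pos: [0.5375, 0.0285, 0.063]
orientation: [3.141, -0.002, 0.259]
force: [4.5, 0.1, -12.2]
width: 0.168
grip_force: 30.0
```

Emit:
servo_tool(
  rows=[
    [[-0.0003,0.001,0],[0,0,0]],
    [[-0.0003,0.001,0],[0,0,0]],
    [[-0.0002,0.001,0],[0,0,0]],
    [[0,0,0],[0,0,0]],
    [[0,0,0],[0,0,0]],
  ],
)

```text
clock: 15.3
tool_pos: [0.5367, 0.0314, 0.063]
orientation: [3.141, -0.002, 0.258]
force: [4.5, 1.4, -11.8]
width: 0.172
grip_force: 30.0
```

Emit:
servo_tool(
  rows=[
    [[-0.0003,0.001,0],[0,0,0]],
    [[-0.0002,0.001,0],[0,0,0]],
    [[0,0,0],[0,0,0]],
    [[0,0,0],[0,0,0]],
    [[0,0,0],[0,0,0]],
  ],
)

```text
clock: 15.72
tool_pos: [0.5362, 0.0333, 0.063]
orientation: [3.141, -0.002, 0.258]
force: [4.6, 0.5, -11.6]
width: 0.171
grip_force: 30.0
```

Emit:
servo_tool(
  rows=[
    [[0.0001,0.001,-0.0003],[0,0,0]],
    [[-0.0003,0.001,-0.0002],[0,0,0]],
    [[0,0,0],[0,0,0]],
    [[0,0,0],[0,0,0]],
    [[0,0,0],[0,0,0]],
  ],
)

```text
clock: 16.13
tool_pos: [0.5361, 0.034, 0.063]
orientation: [3.14, -0.003, 0.257]
force: [4.5, -4.1, -7.3]
width: 0.171
grip_force: 30.0
```

Emit:
servo_tool(
  rows=[
    [[-0.0003,0.001,0],[0,0,0]],
    [[-0.0002,0.001,0],[0,0,0]],
    [[0,0,0],[0,0,0]],
    [[0,0,0],[0,0,0]],
    [[0,0,0],[0,0,0]],
  ],
)

```text
clock: 16.55
tool_pos: [0.5358, 0.0349, 0.063]
orientation: [3.138, -0.003, 0.256]
force: [6.0, -7.4, -8.4]
width: 0.17
grip_force: 30.0
```

Emit:
servo_tool(
  rows=[
    [[-0.0003,0.001,0],[0,0,0]],
    [[0,0,0],[0,0,0]],
    [[0,0,0],[0,0,0]],
    [[0,0,0],[0,0,0]],
    [[0,0,0],[0,0,0]],
  ],
)

```text
clock: 16.97
tool_pos: [0.5356, 0.036, 0.063]
orientation: [3.138, -0.003, 0.256]
force: [4.5, -7.2, -8.5]
width: 0.172
grip_force: 30.0
```

The ball has met the first ridge at y≈0.0335, so the notch should be near y≈0.046–0.047.

Emit:
servo_tool(
  rows=[
    [[-0.0003,0.001,0],[0,0,0]],
    [[-0.0002,0.001,0],[0,0,0]],
    [[0,0,0],[0,0,0]],
    [[0,0,0],[0,0,0]],
    [[0,0,0],[0,0,0]],
  ],
)

```text
clock: 17.38
tool_pos: [0.5345, 0.04, 0.063]
orientation: [3.141, -0.002, 0.258]
force: [4.6, 0.5, -6.4]
width: 0.168
grip_force: 30.0
```

Emit:
servo_tool(
  rows=[
    [[-0.0003,0.001,0],[0,0,0]],
    [[-0.0002,0.001,0],[0,0,0]],
    [[0,0,0],[0,0,0]],
    [[0,0,0],[0,0,0]],
    [[0,0,0],[0,0,0]],
  ],
)

```text
clock: 17.8
tool_pos: [0.5338, 0.0425, 0.063]
orientation: [-3.141, -0.002, 0.259]
force: [5.1, 2.5, -5.0]
width: 0.17
grip_force: 30.0
```

Emit:
servo_tool(
  rows=[
    [[-0.0003,0.001,0],[0,0,0]],
    [[-0.0002,0.001,0],[0,0,0]],
    [[0,0,0],[0,0,0]],
    [[0,0,0],[0,0,0]],
    [[0,0,0],[0,0,0]],
  ],
)

```text
clock: 18.22
tool_pos: [0.5333, 0.0444, 0.063]
orientation: [-3.141, -0.002, 0.258]
force: [5.1, 3.3, -4.5]
width: 0.171
grip_force: 30.0
```

Past the crest, the pull is now forward. I'll go on in small steps until it fades.

Emit:
servo_tool(
  rows=[
    [[0.0002,0.001,0],[0,0,0]],
    [[0,0,0],[0,0,0]],
    [[0,0,0],[0,0,0]],
    [[0,0,0],[0,0,0]],
    [[0,0,0],[0,0,0]],
  ],
)

```text
clock: 18.63
tool_pos: [0.533, 0.0452, 0.0629]
orientation: [-3.141, -0.001, 0.258]
force: [1.8, 3.7, -1.2]
width: 0.171
grip_force: 30.0
```

Emit:
servo_tool(
  rows=[
    [[-0.0001,0.0007,0],[0,0,0]],
    [[0,0,0],[0,0,0]],
    [[0,0,0],[0,0,0]],
    [[0,0,0],[0,0,0]],
    [[0,0,0],[0,0,0]],
  ],
)

```text
clock: 19.05
tool_pos: [0.5331, 0.0453, 0.0629]
orientation: [3.141, -0.002, 0.258]
force: [0.8, 3.0, 0.1]
width: 0.172
grip_force: 30.0
```

Emit:
servo_tool(
  rows=[
    [[-0.0001,0.0005,0],[0,0,0]],
    [[0,0,0],[0,0,0]],
    [[0,0,0],[0,0,0]],
    [[0,0,0],[0,0,0]],
    [[0,0,0],[0,0,0]],
  ],
)

```text
clock: 19.47
tool_pos: [0.533, 0.0456, 0.0629]
orientation: [3.141, -0.002, 0.258]
force: [-0.1, -0.7, 1.4]
width: 0.17
grip_force: 30.0
```

Emit:
servo_tool(
  rows=[
    [[-0.0001,0.0006,0],[0,0,0]],
    [[0,0,0],[0,0,0]],
    [[0,0,0],[0,0,0]],
    [[0,0,0],[0,0,0]],
    [[0,0,0],[0,0,0]],
  ],
)

```text
clock: 19.88
tool_pos: [0.5329, 0.0461, 0.0629]
orientation: [3.141, -0.002, 0.257]
force: [-0.8, -1.6, 2.9]
width: 0.168
grip_force: 30.0
```

```bash
python3 - <<'E'
from h import *
s=state();print(s['tool_pos'],s['joint_velocities'].round(4),s['moment'])
a=snap('top','t4')['img'][180:270,290:400]; b=snap('scene','s4')['img'][170:270,110:220]
cv2.imwrite('pics/v4.png',cv2.cvtColor(np.hstack([cv2.resize(a,(400,327)),cv2.resize(b,(360,327))]),cv2.COLOR_RGB2BGR))
E
```

```text
[0.53286819 0.04613331 0.06293073] [ 0.0003  0.0009 -0.0013 -0.0014  0.0001 -0.0004  0.0004] [-0.33083892  0.39314823  0.03453157]
```

View pics/v4.png

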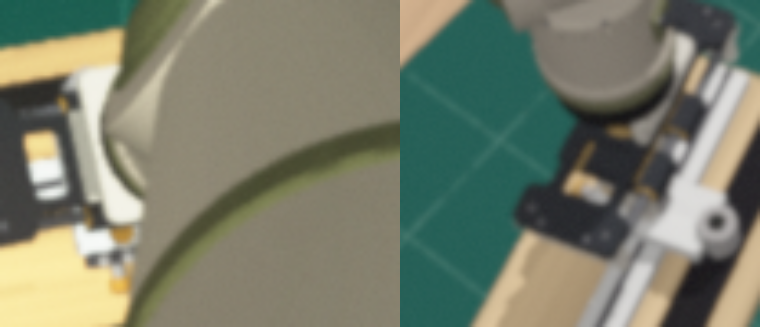

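The arm hides most of the guide. In the top view the plunger (122,232) lines up with the index screw (120,280). I'll feel for the notch's far wall to centre the carriage.

Emit:
servo_tool(
  rows=[
    [[-0.0001,0.0005,0.0001],[0,0,0]],
    [[0,0,0],[0,0,0]],
    [[0,0,0],[0,0,0]],
    [[0,0,0],[0,0,0]],
    [[0,0,0],[0,0,0]],
  ],
)

```text
clock: 20.4
tool_pos: [0.5327, 0.047, 0.0629]
orientation: [3.141, -0.001, 0.258]
force: [-2.3, -1.7, 1.7]
width: 0.167
grip_force: 30.0
```

Emit:
servo_tool(
  rows=[
    [[-0.0001,0.0005,0],[0,0,0]],
    [[0,0,0],[0,0,0]],
    [[0,0,0],[0,0,0]],
    [[0,0,0],[0,0,0]],
    [[0,0,0],[0,0,0]],
  ],
)

```text
clock: 20.82
tool_pos: [0.5326, 0.0474, 0.0629]
orientation: [3.141, -0.001, 0.258]
force: [-3.6, -2.6, 1.1]
width: 0.169
grip_force: 30.0
```

Emit:
servo_tool(
  rows=[
    [[-0.0004,0.0005,0],[0,0,0]],
    [[0,0,0],[0,0,0]],
    [[0,0,0],[0,0,0]],
    [[0,0,0],[0,0,0]],
    [[0,0,0],[0,0,0]],
  ],
)

```text
clock: 21.23
tool_pos: [0.5326, 0.0477, 0.063]
orientation: [3.141, -0.002, 0.258]
force: [-2.2, -4.2, -2.7]
width: 0.172
grip_force: 30.0
```

Emit:
servo_tool(
  rows=[
    [[-0.0002,0.0005,0],[0,0,0]],
    [[0,0,0],[0,0,0]],
    [[0,0,0],[0,0,0]],
    [[0,0,0],[0,0,0]],
    [[0,0,0],[0,0,0]],
  ],
)

```text
clock: 21.65
tool_pos: [0.5325, 0.0479, 0.063]
orientation: [3.14, -0.002, 0.257]
force: [-1.7, -5.0, -2.1]
width: 0.171
grip_force: 30.0
```

The far wall is felt at about y=0.0476 and the near wall ended at about 0.0456, so the centre is about 0.0466. I'll back up to it.

Emit:
servo_tool(
  rows=[
    [[0.0003,-0.0007,0],[0,0,0]],
    [[0.0002,-0.0007,0],[0,0,0]],
    [[0,0,0],[0,0,0]],
    [[0,0,0],[0,0,0]],
    [[0,0,0],[0,0,0]],
  ],
)

```text
clock: 22.07
tool_pos: [0.5325, 0.0475, 0.063]
orientation: [-3.141, -0.001, 0.258]
force: [-3.8, -0.6, -0.9]
width: 0.171
grip_force: 30.0
```

Emit:
servo_tool(
  rows=[
    [[0,0,0],[0,0,0]],
    [[0,0,0],[0,0,0]],
    [[0,0,0],[0,0,0]],
    [[0,0,0],[0,0,0]],
    [[0,0,0],[0,0,0]],
  ],
)

```text
clock: 22.48
tool_pos: [0.5326, 0.0472, 0.0629]
orientation: [3.141, -0.002, 0.258]
force: [-4.1, -0.1, -2.1]
width: 0.168
grip_force: 30.0
```

Emit:
servo_tool(
  rows=[
    [[-0.0002,-0.0006,0],[0,0,0]],
    [[0,0,0],[0,0,0]],
    [[0,0,0],[0,0,0]],
    [[0,0,0],[0,0,0]],
    [[0,0,0],[0,0,0]],
  ],
)

```text
clock: 22.9
tool_pos: [0.5328, 0.0466, 0.063]
orientation: [3.141, -0.002, 0.258]
force: [-2.1, 1.3, -4.9]
width: 0.172
grip_force: 30.0
```

Emit:
servo_tool(
  rows=[
    [[0,0,0],[0,0,0]],
    [[0,0,0],[0,0,0]],
    [[0,0,0],[0,0,0]],
    [[0,0,0],[0,0,0]],
    [[0,0,0],[0,0,0]],
  ],
)

```text
clock: 23.32
tool_pos: [0.5328, 0.0465, 0.063]
orientation: [3.141, -0.002, 0.258]
force: [-0.3, 1.4, -7.0]
width: 0.169
grip_force: 30.0
```

Emit:
servo_tool(
  rows=[
    [[0.0001,-0.0005,-0.0003],[0,0,0]],
    [[0,0,0],[0,0,0]],
    [[0,0,0],[0,0,0]],
    [[0,0,0],[0,0,0]],
    [[0,0,0],[0,0,0]],
  ],
)

```text
clock: 23.73
tool_pos: [0.533, 0.0459, 0.0629]
orientation: [3.141, -0.002, 0.258]
force: [-0.9, 1.8, 0.6]
width: 0.173
grip_force: 30.0
```

Emit:
servo_tool(
  rows=[
    [[0.0001,-0.0005,0],[0,0,0]],
    [[0,0,0],[0,0,0]],
    [[0,0,0],[0,0,0]],
    [[0,0,0],[0,0,0]],
    [[0,0,0],[0,0,0]],
  ],
)

```text
clock: 24.15
tool_pos: [0.533, 0.0457, 0.0629]
orientation: [3.141, -0.002, 0.258]
force: [-0.6, 3.2, 6.0]
width: 0.169
grip_force: 30.0
```

The walls are at about 0.0458 and 0.0475. I'll go to the centre, 0.0466, and settle.

Emit:
servo_tool(
  rows=[
    [[-0.0003,0.001,0.0002],[0,0,0]],
    [[0,0,0],[0,0,0]],
    [[0,0,0],[0,0,0]],
    [[0,0,0],[0,0,0]],
    [[0,0,0],[0,0,0]],
  ],
)

```text
clock: 24.57
tool_pos: [0.5329, 0.046, 0.0629]
orientation: [3.14, -0.002, 0.257]
force: [1.3, -1.6, -0.4]
width: 0.169
grip_force: 30.0
```

Emit:
servo_tool(
  rows=[
    [[0,0,0],[0,0,0]],
    [[0,0,0],[0,0,0]],
    [[0,0,0],[0,0,0]],
    [[0,0,0],[0,0,0]],
    [[0,0,0],[0,0,0]],
  ],
)

```text
clock: 24.98
tool_pos: [0.5328, 0.0464, 0.0629]
orientation: [3.141, -0.002, 0.258]
force: [3.3, -0.8, -0.4]
width: 0.17
grip_force: 30.0
```

Emit:
servo_tool(
  rows=[
    [[0,0,0],[0,0,0]],
    [[0,0,0],[0,0,0]],
    [[0,0,0],[0,0,0]],
    [[0,0,0],[0,0,0]],
    [[0,0,0],[0,0,0]],
  ],
)

```text
clock: 25.4
tool_pos: [0.5327, 0.0465, 0.0629]
orientation: [3.141, -0.002, 0.258]
force: [3.7, -0.5, -0.9]
width: 0.168
grip_force: 30.0
```

Emit:
servo_tool(
  rows=[
    [[0,0,0],[0,0,0]],
    [[0,0,0],[0,0,0]],
    [[0,0,0],[0,0,0]],
    [[0,0,0],[0,0,0]],
    [[0,0,0],[0,0,0]],
  ],
)

```text
clock: 25.82
tool_pos: [0.5327, 0.0465, 0.0629]
orientation: [3.141, -0.002, 0.258]
force: [4.2, -0.7, -1.9]
width: 0.17
grip_force: 30.0
```

The carriage is still at the notch centre, the grip holds at 30 N and forces are small, so I'll hand in.

```bash
python3 -c "
from workcell import close_job
print(close_job())"
```

```text
the job is handed in; nothing more can be done
None
```

I set the dust cover mouth down on the bench just past the guide's -y end and slid the carriage into the index notch, where it stands still with the fin gripped at 30 N; the job was handed in at about 26 s, with the seating judged by feel because the arm hid the notch from both cameras.

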